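# Hold the tea strainer over the mug

### The job

I am about to top up the tea in the tall mug: pick up the tea strainer by its handle, lift it over the row of jars and hold it over that mug (not the low cup), level, centred on the mug's opening, with its underside about a centimetre above the rim and not touching the mug. Leave the mug and everything else standing where they are. Finish while still holding the strainer there, quite still; do not put it down or let go.

Things in the scene. Friction and masses are not known exactly. Their poses are not given: they have to be found in the camera images.
- tea_strainer: Loose steel tea strainer, 0.12 kg: round flat-bottomed basket 34 mm high, 48 mm across below, 60 at the rim, standing on the worktop. Origin: centre of its underside; z up along its axis. One straight bar handle along its own -x, 12 mm wide (y), 14 mm high (z 24 to 38 mm), from x -48 to -138 mm, on a thin neck; a wire eye reaches to x -153 mm.
- strainer_bottom (a point): Centre of the underside of the strainer's basket (the origin of the strainer), its lowest point when level; axes as the strainer's.
- strainer_grip (a point): Middle of the grip part of the strainer's handle, at [-80, 0, 31] mm in the strainer's frame; take it from above, closing across the strainer's y (12 mm). A grip of 45 N holds it firmly.
- mug: The tall mug, the target: loose, 101 mm high, 80 mm across, mouth 70 mm across inside, one handle towards its own -y reaching 60 mm from the origin. Origin: at underside height, in the middle of cup and handle together, NOT on the cup's axis, which passes through x 0, y +19.5 mm; z up. It and the low cup swap places: far left or near right.
- mug_mouth (a point): Centre of the mug's open mouth at rim height (101 mm above the worktop); z up.
- low_cup: Bystander: plain white low cup with a handle (towards its +y), 58 mm high and 88 mm across, next to the tall mug. Origin at the centre of its underside, z up.
- honey_jar: Jar with a wide round cap, 61 mm across and 90 mm high, the third of the row as counted from the robot; loose bystander of the row of jars, to be left standing where it is; origin at the centre of its underside, z up. Its frame is parallel to the world's.
- spice_jar_0: Spice jar, 45 mm across and 106 mm high, the nearest to the robot in the row; loose bystander of the row of jars, to be left standing where it is; origin at the centre of its underside, z up.
- spice_jar_1: Spice jar, 45 mm across and 106 mm high, the second of the row; loose bystander of the row of jars, to be left standing where it is; origin at the centre of its underside, z up.
- pepper_mill: Wooden pepper mill, 58 mm across and 165 mm high (the tallest of the row), the farthest from the robot; loose bystander of the row of jars, to be left standing where it is; origin at the centre of its underside, z up. The row of four runs straight away from the robot (along x), between the strainer on the left (+y) and mug and cup on the right (-y).
- tin_beans: Bystander: tin, 58 mm across and 72 mm high, standing on the far side of the mug and cup; to be left standing where it is; origin at the centre of its underside, z up.

How it is judged:
By the outcome, as a careful person would: the job done as asked, in the order asked, and still so for the second after the job is handed in, while the arm keeps its last pose, push and grip.
It also fails if it takes over 45 s, if anything falls off the work surface, if the arm or the gripper's body presses on something with over 40 N, if the wrist force passes 120 N, or if a joint passes its speed limit or range.

### The arm

A 7-joint arm with a two-finger parallel gripper is mounted at the origin on a cart in front of the work surface, level with it; the furniture and walls round the work are solid. World frame = base frame: x ahead of the robot, y to its left, z up, the work surface at z = 0. Lengths are in m, angles in rad, forces in N, time in s.
With the tool pointing down it reaches from about 0.4 to 0.85 m from the base axis. Payload 4.5 kg.
Tool frame: the origin (TCP) lies where the fingers leave the gripper's body, on its centre line; the fingertips stand 64 mm ahead of it and the grasp point (between the pads) lies 45 mm ahead of it; z points along the fingers, y is the line along which they close (so a half turn about z gives the same grasp; the last joint's range is limited). The gripper opens to 88 mm and grips with 3 to 60 N. Pads are 18 mm wide; open, the fingers measure 123 mm over their backs; the gripper's body (75 mm by 187 mm) begins 45 mm behind the grasp point.
Start: joints at [1.156, 0.689, -0.195, 1.565, 0.157, 0.902, -0.215], TCP at [0.271, -0.563, 0.303] pointing down, gripper open.
Joint ranges: [-3.01, 3.01], [-0.46, 2.08], [-1.47, 1.51], [0.13, 2.56], [-1, 4.14], [0.04, 2.09], [-2.66, 2.66]. Speed limits (rad/s): [2.57, 2.57, 3.14, 3.14, 3.14, 3.14, 3.14].

### API

Orientations are given as a unit quaternion [x, y, z, w].
In Python, from plant import r gives the robot as it stands.
- The arm moves only by the tool play_rows, never from a script. Its arguments are lists of equal length, an entry for each row: "translation": the shift along the tool's x, y, z in m, a list of three; "delta_rot": the turn, a rotation vector about the tool's x, y, z in degrees, a list of three; "grip": the opening, from -1 (shut) to 1 (fully open). In form: {"translation": [[x, y, z], ...], "delta_rot": [[rx, ry, rz], ...], "grip": [grip, ...]}. A call has 1 to 20 rows; each row shifts and turns the commanded pose from where the row before left it, along the tool's axes as they then stand; what a row does not reach is not made up. A row lasts 1/8 s, in which the tool goes at most 62.5 mm and 10.7 degrees, less where a joint would pass 70% of its speed; a pose out of reach is approached as far as the arm can. A call with a gripper value outside its range is refused whole. The fingers move at their own pace and stop on an object; "squeeze" is the grip in N (left out, the last holds). Time passes only in rows, so rows that do not move let the fingers close. It gives the time, the measured TCP pose, the force, the opening and the grip force at its end, in the units of the state.
- r.get_state(): the state, without advancing time (a new reading comes with each control period).
- r.snapshot(name): name is "scene" or "top" or "wrist"; returns the picture (420x560x3 uint8, blue, green, red); there is no depth.
- r.get_calibration(name): a dict with "intrinsics" (3x3 intrinsics, pixels), "k1" (the pictures are not rectified: a ray, as slopes to the right and down, at radius r is drawn at 1 + k1 r^2 times it, then the intrinsics apply), "eye" and "rotation" of the camera in the world. Camera axes: x right, y up, looking along -z (the intrinsics and any distortion apply to the point x, -y, -z); pixel columns grow to the right and rows downward; lengths in m; the calibration is good to about 2 mm. A picture is of the moment at which its call begins: read the wrist's pose just before it. get_calibration takes no time and is no camera call; for the wrist camera it gives the pose at the moment of the call.
- r.finish_job(): hands the job in; it is judged then, once.
Trained networks look in the newest picture that a camera, given by its name, has taken for a name from the list of things; names that differ only in an ending like _2 or _b are one class to them, and where a whole thing is asked for, a point or a joint stands for the part that bears it (a point fixed in the world has none). Each returns a list of dicts, best first, with "confidence" (0 to 1); they miss things now and then, are a little off and sometimes report something else, mostly with a low value. They report only what shows in the picture. A call takes as long as a camera call.
- r.look_for(camera, target): "point" ([x, y, z] in m, in world coordinates, good to about 4 mm: the middle of the surface that is visible of it).
- r.silhouettes(camera, target): "pixels" (420x560 bool, what is visible of it).
The state is a dict: "clock": time; "q": joint angles; "qd": joint speeds; "joint_torque": joint torques, N m; "tool_pos": TCP position; "eef_rot": TCP orientation; "contact_force": force on the tool from outside, world axes, zero at the start; "moment": the same for the moment, N m; "opening": opening from 0.0 (shut) to 1.0 (fully open); "finger_force": force on a finger pad.
Only numpy, scipy, OpenCV 4.12 (cv2) and the standard library are available. Lean on these libraries where they do the work, as an engineer would, in place of code of your own. Each camera call takes 0.05 s, during which the arm holds its last target. There are 200 camera calls.

## Working session

There is one attempt and no reset: what is moved stays moved. The work goes in short steps, Python scripts to look and compute and a tool call to move; the robot and the scene stay as the last step left them, time stands still between calls to the robot, and variables do not carry over. Pictures are saved under pics/ and viewed, at most 10 in all, crops included, and the job is handed in when it is done.

Besides the shell and the picture viewer there is one more tool, called after "Request:" in YAML: its name, and indented under it one key for each argument. play_rows: Moves the arm, as the interface text tells. Its arguments: {"type":"object","properties":{"translation":{"type":"array","items":{"type":"array","items":{"type":"number"}}},"delta_rot":{"type":"array","items":{"type":"array","items":{"type":"number"}}},"grip":{"type":"array","items":{"type":"number"}},"squeeze":{"type":"number"}},"required":["translation","delta_rot","grip"]}

```bash
ls; mkdir -p pics; python3 - <<'E'
from plant import r
import cv2,numpy as np
s=r.get_state();print(s)
for c in ["scene","top"]:
    cv2.imwrite(f"pics/{c}0.png",r.snapshot(c))
    k=r.get_calibration(c);print(c,k)
    for n in ["tea_strainer","strainer_grip","strainer_bottom","mug","mug_mouth","low_cup","honey_jar","spice_jar_0","pepper_mill","tin_beans"]:
        print(n,[(np.round(d["point"],3),round(d["confidence"],2)) for d in r.look_for(c,n)][:3])
E
```

```text
pics
{'clock': 0.0, 'q': array([ 1.15586316,  0.68997819, -0.19451492,  1.5663525 ,  0.15730587,
        0.90248261, -0.21506669]), 'qd': array([ 0.00017284, -0.00023473, -0.00078301, -0.00142095,  0.00020774,
        0.00116885, -0.00066117]), 'joint_torque': array([ 7.05763614e-04, -5.27559865e+01, -1.26651898e+00, -1.53422731e+01,
       -5.26586152e-02,  6.55790194e-03,  1.37337061e-04]), 'tool_pos': array([ 0.2708789 , -0.56267601,  0.30191131]), 'eef_rot': array([ 9.74921124e-01,  2.22548793e-01, -2.68910010e-04, -8.73700996e-04]), 'contact_force': array([1.46042703, 0.23510383, 0.41147401]), 'moment': array([0.01911198, 0.0167572 , 0.03186164]), 'finger_force': 0.0, 'opening': 1.0064797108997399}
scene {'intrinsics': array([[429.48988123,   0.        , 281.05889912],
       [  0.        , 429.48988123, 209.79064461],
       [  0.        ,   0.        ,   1.        ]]), 'k1': -0.1215272443507468, 'eye': array([0.01326263, 0.49229595, 0.49877495]), 'rotation': array([-0.18324766,  0.47862546,  0.79286232, -0.3297079 ])}
tea_strainer [(array([0.502, 0.167, 0.027]), 0.64)]
straine
[... 973 characters left out ...]
rip [(array([0.507, 0.163, 0.032]), 0.97), (array([ 0.505, -0.047,  0.11 ]), 0.46), (array([ 0.576, -0.199,  0.039]), 0.35)]
strainer_bottom [(array([0.511, 0.166, 0.027]), 0.58)]
mug [(array([ 0.575, -0.201,  0.038]), 0.94)]
mug_mouth [(array([ 0.57 , -0.204,  0.045]), 0.61)]
low_cup [(array([ 0.488, -0.303,  0.003]), 0.77), (array([ 0.575, -0.205,  0.043]), 0.59)]
honey_jar [(array([ 0.567, -0.049,  0.089]), 0.86)]
spice_jar_0 [(array([ 0.505, -0.044,  0.107]), 0.64), (array([ 0.449, -0.051,  0.103]), 0.56)]
pepper_mill [(array([ 0.635, -0.058,  0.138]), 0.65)]
tin_beans [(array([ 0.632, -0.304,  0.069]), 0.66), (array([ 0.57 , -0.049,  0.086]), 0.64), (array([0.507, 0.167, 0.029]), 0.43)]
```

View pics/top0.png

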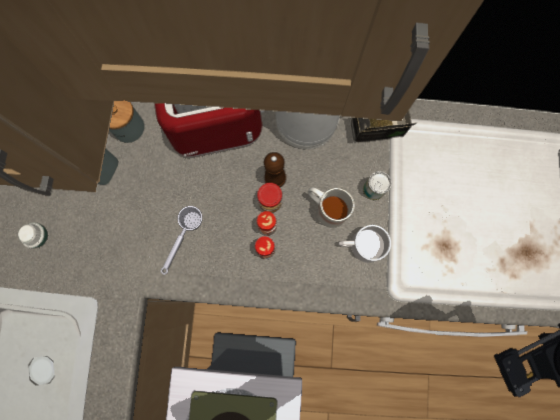

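View pics/scene0.png

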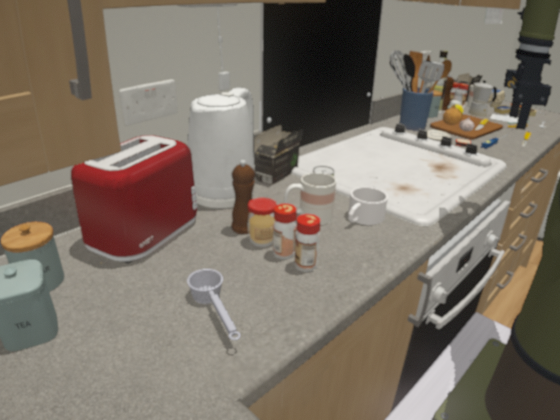

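Top view: the strainer's basket is at (190,218), with its handle running to (165,272). The tall mug is far left, its mouth at (336,206) and its handle towards (315,192). The low cup is at (370,243). I'll fit models to the silhouettes.

```bash
cat > h.py <<'E'
from plant import r
import cv2,numpy as np
from scipy.spatial.transform import Rotation as R
from scipy.optimize import minimize
def proj(k,P):
    p=R.from_quat(k["rotation"]).inv().apply(np.atleast_2d(P)-k["eye"])
    s=np.c_[p[:,0],-p[:,1]]/-p[:,2:]
    s=s*(1+k["k1"]*(s**2).sum(1,keepdims=True))
    return s@k["intrinsics"][:2,:2].T+k["intrinsics"][:2,2]
def unproj(k,uv,z):
    d=(np.atleast_2d(uv)-k["intrinsics"][:2,2])/k["intrinsics"][0,0]
    s=d.copy()
    for _ in range(20): s=d/(1+k["k1"]*(s**2).sum(1,keepdims=True))
    v=R.from_quat(k["rotation"]).apply(np.c_[s[:,0],-s[:,1],-np.ones(len(s))])
    return k["eye"]+v*((z-k["eye"][2])/v[:,2:])
a=np.linspace(0,2*np.pi,40)
ring=lambda x,y,z,rr:np.c_[x+rr*np.cos(a),y+rr*np.sin(a),0*a+z]
def box(x0,x1,y0,y1,z0,z1): return np.array([[x,y,z] for x in(x0,x1) for y in(y0,y1) for z in(z0,z1)])
STR=[np.r_[ring(0,0,0,.024),ring(0,0,.034,.030)],box(-.138,-.048,-.006,.006,.024,.038),box(-.05,-.028,-.003,.003,.028,.034),box(-.153,-.138,-.005,.005,.029,.033)]
MUG=[np.r_[ring(0,.0195,0,.04),ring(0,.0195,.101,.04)],box(-.005,.005,-.06,-.018,.02,.08)]
S=4
def render(k,parts,p,base=None):
    m=np.zeros((420*S,560*S),np.uint8)
    T=R.from_euler('z',p[2])
    for q in parts:
        w=T.apply(q)+[p[0],p[1],p[3] if len(p)>3 else 0]
        cv2.fillConvexPoly(m,cv2.convexHull(np.round(proj(k,w)*S+S/2).astype(np.int32)),1)
    return m
def fit(views,parts,p0,sc=(.01,.01,.15)):
    ms=[(k,cv2.resize(m.astype(np.uint8),None,fx=S,fy=S,interpolation=0)) for k,m in views]
    def c(p): return sum(1-(lambda q:(q&m).sum()/(q|m).sum())(render(k,parts,p)) for k,m in ms)/len(ms)
    sim=np.array([p0]+[np.array(p0)+np.eye(3)[i]*sc[i] for i in range(3)])
    o=minimize(c,p0,method="Nelder-Mead",options=dict(initial_simplex=sim,xatol=1e-4,fatol=1e-4))
    return o.x,o.fun
E
python3 - <<'E'
from h import *
V={"tea_strainer":[],"mug":[]}
for c in ["top","scene"]:
    img=r.snapshot(c);k=r.get_calibration(c)
    for n in V:
        d=r.silhouettes(c,n);print(c,n,[(round(x["confidence"],2),x["pixels"].sum(),np.argwhere(x["pixels"]).mean(0).round()) for x in d[:3]])
        if d: V[n].append((k,d[0]["pixels"]))
k=r.get_calibration("top")
b,e=unproj(k,[[190,218],[165,270]],.034);print(b,e)
yaw=np.arctan2(*(b-e)[[1,0]])
m,hh=unproj(k,[[336,206],[315,192]],.1)
print(m)
for n,p0,parts in[("tea_strainer",[b[0],b[1],yaw],STR),("mug",[m[0],m[1],np.pi/4+np.pi/2-np.pi/2+.6],MUG)]:
  for vs in [V[n][:1],V[n][1:],V[n]]:
    if vs:
      x,f=fit(vs,parts,p0);print(n,x.round(4),f)
      if n=="mug": print("axis",x[:2]+.0195*np.array([-np.sin(x[2]),np.cos(x[2])]))
E
```

```text
top tea_strainer [(0.92, np.int64(620), array([227., 185.]))]
top mug [(0.7, np.int64(1198), array([206., 333.]))]
scene tea_strainer [(0.63, np.int64(1395), array([295., 211.])), (0.57, np.int64(1457), array([195., 317.]))]
scene mug [(0.63, np.int64(1613), array([195., 316.]))]
[0.51410264 0.14921066 0.034     ] [0.38015608 0.194825   0.034     ]
[ 0.55866198 -0.20557731  0.1       ]
tea_strainer [ 0.5151  0.1505 -0.3349] 0.19169698974528615
tea_strainer [ 0.5207  0.1479 -0.3485] 0.07475824985906943
tea_strainer [ 0.5169  0.15   -0.3377] 0.1644277322705261
mug [ 0.5822 -0.2137  1.1079] 0.19363469933812139
axis [ 0.56472576 -0.20500963]
mug [ 0.5886 -0.2251  1.044 ] 0.20044104380366867
axis [ 0.57170599 -0.21528283]
mug [ 0.5836 -0.2149  1.1565] 0.21556622939683429
axis [ 0.56577694 -0.20709329]
```

```bash
cat > m.py <<'E'
from h import *
def mugfit(tag=""):
    V=[]
    for c in ["top","scene"]:
        img=r.snapshot(c);k=r.get_calibration(c)
        d=r.silhouettes(c,"mug");m=d[0]["pixels"];V.append((k,m))
    for vs in [V[:1],V[1:],V]:
        x,f=min((fit(vs,MUG,[.57+.0195*np.sin(y),-.205-.0195*np.cos(y),y]) for y in (2,2.5,3)),key=lambda t:t[1])
        ax=x[:2]+.0195*np.array([-np.sin(x[2]),np.cos(x[2])]);print(x.round(4),round(f,3),"axis",ax.round(4))
    for k,m in V:
        print('o')
    return V,x
if __name__=="__main__":
    V,x=mugfit()
    _,_=0,0
    ims=[]
    for c in("top","scene"):
        i=r.snapshot(c);k=r.get_calibration(c)
        for parts,p in((MUG,x),(STR,[.5165,.150,-.338])):
            q=cv2.resize(render(k,parts,p),(560,420),interpolation=cv2.INTER_AREA)
            big=cv2.resize(i,None,fx=S,fy=S,interpolation=cv2.INTER_CUBIC)
            cs,_=cv2.findContours(render(k,parts,p),0,1);cv2.drawContours(big,cs,-1,(0,255,0),1)
            if parts is MUG:
                for z,rr in((.101,.035),(.101,.04)):
                    w=R.from_euler('z',p[2]).apply(ring(0,.0195,z,rr))+[p[0],p[1],0]
                    cv2.polylines(big,[np.round(proj(k,w)*S+S/2).astype(np.int32)],True,(255,0,255),1)
            u=(proj(k,[[p[0]-.03*(parts is STR),p[1],.03]])[0]*S).astype(int)
            ims.append(big[u[1]-150:u[1]+150,u[0]-200:u[0]+200])
    cv2.imwrite("pics/ov1.png",np.vstack([np.hstack(ims[:2]),np.hstack(ims[2:])]))
E
python3 m.py
```

```text
[ 0.5757 -0.1905  2.5201] 0.07 axis [ 0.5644 -0.2063]
[ 0.5671 -0.1996  3.5059] 0.208 axis [ 0.574  -0.2178]
[ 0.5764 -0.1911  2.5579] 0.207 axis [ 0.5657 -0.2074]
o
o
```

View pics/ov1.png

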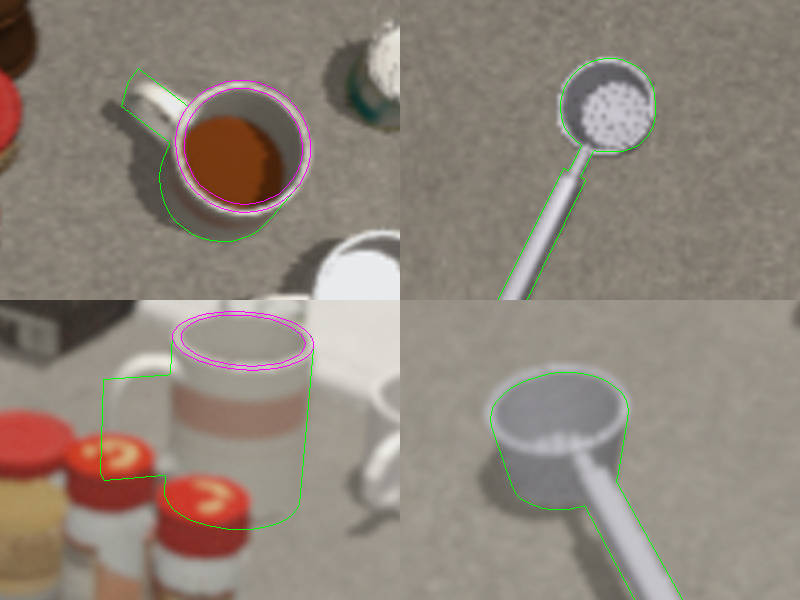

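The overlays match both things well. The mug's axis is near (0.565, -0.207), and the strainer is at (0.516, 0.150) with yaw -0.338. Next I'll plan the approach.

```bash
cat > plan.py <<'E'
from h import *
def plan(wps,step=.04,rstep=9.5,p=None,q=None):
    "wps: (xyz, tool-x yaw deg); prints rounded rows (mm-tenths / deg)"
    s=r.get_state();p=s["tool_pos"] if p is None else np.array(p);q=R.from_quat(s["eef_rot"]) if q is None else q
    T=[];D=[]
    for w,yaw in wps:
        tgt=R.from_matrix(np.array([[np.cos(yaw),np.sin(yaw),0],[np.sin(yaw),-np.cos(yaw),0],[0,0,-1]]).T.T) 
        w=np.array(w)
        n=int(max(1,np.ceil(np.linalg.norm(w-p)/step),np.ceil(np.degrees((q.inv()*tgt).magnitude())/rstep)))
        for i in range(n,0,-1):
            t=np.round(q.inv().apply((w-p)/i),4);d=np.round(np.degrees((q.inv()*tgt).as_rotvec())/i,1)
            p=p+q.apply(t);q=q*R.from_rotvec(np.radians(d));T.append(t.tolist());D.append(d.tolist())
    print(len(T));print(T);print(D);print(p)
    return p,q
E
python3 - <<'E'
from plan import *
y=np.radians(160.6)
plan([((.43,-.3,.33),np.radians(93)),((.45,0,.33),y),((.441,.1765,.26),y)])
E
```

```text
21
[[0.0322, -0.021, -0.0034], [0.0349, -0.0161, -0.0034], [0.0368, -0.0108, -0.0034], [0.038, -0.0053, -0.0034], [0.0384, 0.0003, -0.0034], [0.038, 0.0059, -0.0034], [0.0367, 0.0113, -0.0034], [0.0347, 0.0166, -0.0035], [0.0373, 0.0045, -0.0], [0.0363, 0.0099, -0.0], [0.0344, 0.0151, -0.0], [0.0318, 0.02, -0.0], [0.0285, 0.0245, -0.0], [0.0247, 0.0284, -0.0], [0.0202, 0.0317, -0.0], [0.0153, 0.0343, -0.0], [0.0134, 0.0327, 0.014], [0.0134, 0.0327, 0.014], [0.0134, 0.0327, 0.014], [0.0135, 0.0327, 0.014], [0.0134, 0.0327, 0.014]]
[[0.0, 0.0, -8.4], [0.0, 0.0, -8.4], [0.0, 0.0, -8.4], [0.0, 0.0, -8.4], [0.0, 0.0, -8.4], [0.0, 0.0, -8.4], [0.0, 0.0, -8.4], [0.0, 0.0, -8.5], [-0.0, 0.0, -8.4], [-0.0, 0.0, -8.5], [-0.0, 0.0, -8.4], [-0.0, 0.0, -8.5], [-0.0, 0.0, -8.4], [-0.0, 0.0, -8.5], [-0.0, 0.0, -8.4], [-0.0, 0.0, -8.5], [-0.0, 0.0, 0.0], [-0.0, 0.0, 0.0], [-0.0, 0.0, 0.0], [-0.0, 0.0, 0.0], [-0.0, 0.0, 0.0]]
[0.44102705 0.17651685 0.25998087]
```

Request:
play_rows:
  translation:
    - [0.032, -0.021, -0.003]
    - [0.035, -0.016, -0.003]
    - [0.037, -0.011, -0.003]
    - [0.038, -0.005, -0.003]
    - [0.038, 0, -0.003]
    - [0.038, 0.006, -0.003]
    - [0.037, 0.011, -0.003]
    - [0.035, 0.017, -0.003]
    - [0.037, 0.005, 0]
    - [0.036, 0.01, 0]
    - [0.034, 0.015, 0]
    - [0.032, 0.02, 0]
    - [0.029, 0.025, 0]
    - [0.025, 0.028, 0]
    - [0.02, 0.032, 0]
    - [0.015, 0.034, 0]
  delta_rot:
    - [0, 0, -8.4]
    - [0, 0, -8.4]
    - [0, 0, -8.4]
    - [0, 0, -8.4]
    - [0, 0, -8.4]
    - [0, 0, -8.4]
    - [0, 0, -8.4]
    - [0, 0, -8.5]
    - [0, 0, -8.4]
    - [0, 0, -8.5]
    - [0, 0, -8.4]
    - [0, 0, -8.5]
    - [0, 0, -8.4]
    - [0, 0, -8.5]
    - [0, 0, -8.4]
    - [0, 0, -8.5]
  grip: [1, 1, 1, 1, 1, 1, 1, 1, 1, 1, 1, 1, 1, 1, 1, 1]
  squeeze: 45

```text
clock: 3.7
tool_pos: [0.4509, 0.001, 0.3269]
eef_rot: [0.166, 0.986, -0.0, 0.0]
contact_force: [0.6, -0.3, -0.6]
opening: 1.0
finger_force: 0.0
```

Request:
play_rows:
  translation:
    - [0.013, 0.033, 0.014]
    - [0.013, 0.033, 0.014]
    - [0.013, 0.033, 0.014]
    - [0.013, 0.033, 0.014]
    - [0.013, 0.033, 0.014]
    - [0, 0, 0]
    - [0, 0, 0]
  delta_rot:
    - [0, 0, 0]
    - [0, 0, 0]
    - [0, 0, 0]
    - [0, 0, 0]
    - [0, 0, 0]
    - [0, 0, 0]
    - [0, 0, 0]
  grip: [1, 1, 1, 1, 1, 1, 1]

```text
clock: 4.58
tool_pos: [0.4443, 0.1765, 0.2567]
eef_rot: [0.169, 0.986, -0.001, 0.0]
contact_force: [0.1, -0.4, 0.9]
opening: 0.998
finger_force: 0.0
```

```bash
python3 - <<'E'
from plan import *
s=r.get_state();print(s["clock"],s["q"].round(2),s["tool_pos"].round(4),s["contact_force"].round(1))
Rm=R.from_quat(s["eef_rot"]).as_matrix();print(Rm.round(3))
k=r.get_calibration("wrist");im=r.snapshot("wrist")
p=[.5165,.150,-.338]
d=r.silhouettes("wrist","tea_strainer")
if d:
    print(d[0]["confidence"],d[0]["pixels"].sum())
    p,f=fit([(k,d[0]["pixels"])],STR,p);print(p.round(4),f)
cs,_=cv2.findContours(render(k,STR,p),0,1)
big=cv2.resize(im,None,fx=S,fy=S);cv2.drawContours(big,cs,-1,(0,255,0),2)
cv2.imwrite("pics/w1.png",cv2.resize(big,(800,600)))
E
```

```text
4.575 [-0.02  0.66 -0.73  2.03  0.68  0.71  0.04] [0.4443 0.1765 0.2567] [ 0.1 -0.4  0.9]
[[-0.943  0.332 -0.   ]
 [ 0.332  0.943 -0.001]
 [-0.    -0.001 -1.   ]]
0.93 3664
[ 0.5176  0.1504 -0.3378] 0.1167741614577289
```

View pics/w1.png

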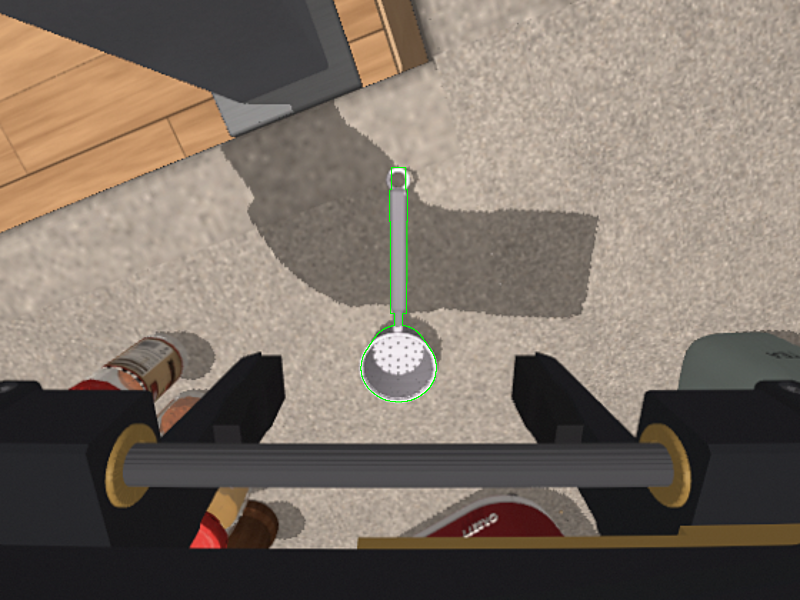

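The wrist fit agrees to within 1 mm: the handle lies between the fingers, at pixels (398,190)-(398,310). I'll descend and grip.

Request:
play_rows:
  translation:
    - [0.003, -0.001, 0.03]
    - [0, 0, 0.035]
    - [0, 0, 0.035]
    - [0, 0, 0.03]
    - [0, 0, 0.025]
    - [0, 0, 0.015]
    - [0, 0, 0.01]
    - [0, 0, 0]
    - [0, 0, 0]
  delta_rot:
    - [0, 0, 0]
    - [0, 0, 0]
    - [0, 0, 0]
    - [0, 0, 0]
    - [0, 0, 0]
    - [0, 0, 0]
    - [0, 0, 0]
    - [0, 0, 0]
    - [0, 0, 0]
  grip: [1, 1, 1, 1, 1, 1, 1, 1, 1]
  squeeze: 45

```text
clock: 5.8
tool_pos: [0.4415, 0.1768, 0.0772]
eef_rot: [0.169, 0.986, 0.0, 0.0]
contact_force: [-0.1, -0.7, 0.6]
opening: 0.998
finger_force: 0.0
```

Request:
play_rows:
  translation:
    - [0, 0, 0]
    - [0, 0, 0]
    - [0, 0, 0]
    - [0, 0, 0]
    - [0, 0, 0]
    - [0, 0, 0]
    - [0, 0, 0]
    - [0, 0, 0]
  delta_rot:
    - [0, 0, 0]
    - [0, 0, 0]
    - [0, 0, 0]
    - [0, 0, 0]
    - [0, 0, 0]
    - [0, 0, 0]
    - [0, 0, 0]
    - [0, 0, 0]
  grip: [0.3, -0.1, -0.4, -0.6, -0.75, -1, -1, -1]
  squeeze: 45

```text
clock: 6.8
tool_pos: [0.441, 0.1773, 0.0767]
eef_rot: [0.168, 0.986, -0.0, 0.0]
contact_force: [0.5, -0.2, 0.1]
opening: 0.125
finger_force: 45.0
```

Request:
play_rows:
  translation:
    - [0, 0, -0.005]
    - [0, 0, -0.01]
    - [0, 0, -0.02]
    - [0, 0, -0.03]
    - [0, 0, -0.035]
    - [0, 0, -0.035]
    - [0, 0, -0.03]
    - [0, 0, -0.02]
    - [0, 0, -0.01]
    - [0, 0, -0.005]
    - [0, 0, 0]
    - [0, 0, 0]
  delta_rot:
    - [0, 0, 0]
    - [0, 0, 0]
    - [0, 0, 0]
    - [0, 0, 0]
    - [0, 0, 0]
    - [0, 0, 0]
    - [0, 0, 0]
    - [0, 0, 0]
    - [0, 0, 0]
    - [0, 0, 0]
    - [0, 0, 0]
    - [0, 0, 0]
  grip: [-1, -1, -1, -1, -1, -1, -1, -1, -1, -1, -1, -1]
  squeeze: 45

```text
clock: 8.3
tool_pos: [0.4408, 0.177, 0.2761]
eef_rot: [0.168, 0.986, -0.0, -0.001]
contact_force: [0.3, -0.4, -1.9]
opening: 0.127
finger_force: 45.0
```

```bash
cat > tilt.py <<'E'
from plan import *
from scipy.optimize import minimize
# pose of strainer in hand: offsets (dx along handle, dz, pitch, yaw) relative to tool; fit wrist+given cams
def world(parts,s,o):
    q=R.from_quat(s["eef_rot"]);G=s["tool_pos"]+q.apply([0,0,.045])
    B=q*R.from_euler('x',180,degrees=True)      # tool->z up, x along tool x
    B=B*R.from_euler('z',180,degrees=True)      # strainer x = -tool x
    L=R.from_euler('ZY',[o[3],o[2]])
    return [G+B.apply(L.apply(p-[-.08,0,.031])+[o[0],0,o[1]]) for p in parts]
def rend(k,W):
    m=np.zeros((420*S,560*S),np.uint8)
    for w in W: cv2.fillConvexPoly(m,cv2.convexHull(np.round(proj(k,w)*S+S/2).astype(np.int32)),1)
    return m
def measure(cams,name=None):
    vs=[];ims=[]
    for c in cams:
        s=r.get_state();k=r.get_calibration(c);im=r.snapshot(c);d=r.silhouettes(c,"tea_strainer")
        print(c,[(round(x["confidence"],2),x["pixels"].sum()) for x in d[:2]])
        W=world(STR,s,[0,0,0,0]);m0=rend(k,W)[::S,::S]
        ims.append((k,im))
        if d:
            b=max(d,key=lambda x:(x["pixels"]&(m0>0)).sum())
            if (b["pixels"]&(m0>0)).sum()>100: vs.append((k,cv2.resize(b["pixels"].astype(np.uint8),None,fx=S,fy=S,interpolation=0)))
    def c(o): return sum(1-(lambda q:(q&m).sum()/(q|m).sum())(rend(k,world(STR[:1],s,o))|rend(k,world(STR[1:],s,o))) for k,m in vs)
    sim=np.zeros((5,4));sim[1:]=np.diag([.006,.006,.08,.05])
    o=minimize(c,np.zeros(4),method="Nelder-Mead",options=dict(initial_simplex=sim,xatol=1e-4,fatol=1e-4))
    bot=world([np.zeros((1,3))],s,o.x)[0][0]
    print("off",o.x[:2].round(4),"pitch,yaw deg",np.degrees(o.x[2:]).round(2),o.fun,"bottom",bot.round(4))
    if name:
        out=[]
        for k,im in ims:
            big=cv2.resize(im,None,fx=S,fy=S);cs,_=cv2.findContours(rend(k,world(STR,s,o.x)),0,1);cv2.drawContours(big,cs,-1,(0,255,0),1)
            u=(proj(k,[bot])[0]*S).astype(int);u=np.clip(u,[200,200],[560*S-200,420*S-200]);out.append(big[u[1]-200:u[1]+200,u[0]-200:u[0]+200])
        cv2.imwrite(name,np.hstack(out[:2]))
    return o.x,bot
E
python3 - <<'E'
from tilt import *
s=r.get_state();print(s["clock"],s["tool_pos"].round(4),s["contact_force"].round(2),s["moment"].round(3),s["opening"])
measure(["scene","wrist"],"pics/t1.png")
E
```

```text
8.3 [0.4408 0.177  0.2761] [ 0.32 -0.41 -1.9 ] [ 0.048 -0.041  0.011] 0.12740391346826893
scene [(0.72, np.int64(913))]
wrist [(0.77, np.int64(7131)), (0.25, np.int64(475))]
off [0.0014 0.0016] pitch,yaw deg [1.22 0.1 ] 0.9229191765880342 bottom [0.5169 0.1505 0.2   ]
```

View pics/t1.png

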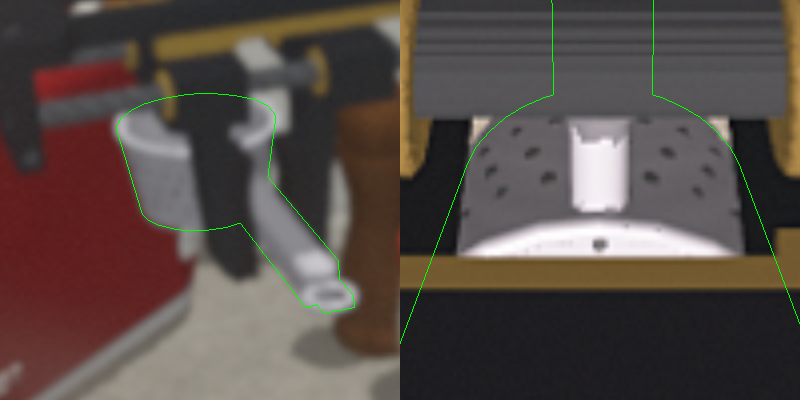

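The scene view shows the strainer hanging level in the grip, with the basket at (195,165) inside the model outline. The wrist view is occluded by the gripper, so I won't use it. Now I'll carry it over the row.

Request:
play_rows:
  translation:
    - [-0.003, -0.006, 0]
    - [-0.006, -0.0115, 0]
    - [-0.009, -0.017, 0]
    - [-0.0116, -0.0229, 0]
    - [-0.0116, -0.0229, 0]
    - [-0.0116, -0.0229, 0]
    - [-0.0116, -0.0229, 0]
    - [-0.0116, -0.0229, 0]
    - [-0.0116, -0.0229, 0]
    - [-0.0116, -0.0229, 0]
    - [-0.0116, -0.0229, 0]
    - [-0.0116, -0.0229, 0]
    - [-0.0116, -0.0229, 0]
    - [-0.0116, -0.0229, 0]
    - [-0.009, -0.017, 0]
    - [-0.006, -0.0115, 0]
    - [-0.003, -0.006, 0]
    - [0, 0, 0]
    - [0, 0, 0]
    - [0, 0, 0]
  delta_rot:
    - [0, 0, 0]
    - [0, 0, 0]
    - [0, 0, 0]
    - [0, 0, 0]
    - [0, 0, 0]
    - [0, 0, 0]
    - [0, 0, 0]
    - [0, 0, 0]
    - [0, 0, 0]
    - [0, 0, 0]
    - [0, 0, 0]
    - [0, 0, 0]
    - [0, 0, 0]
    - [0, 0, 0]
    - [0, 0, 0]
    - [0, 0, 0]
    - [0, 0, 0]
    - [0, 0, 0]
    - [0, 0, 0]
    - [0, 0, 0]
  grip: [-1, -1, -1, -1, -1, -1, -1, -1, -1, -1, -1, -1, -1, -1, -1, -1, -1, -1, -1, -1]
  squeeze: 45

```text
clock: 11.0
tool_pos: [0.4889, -0.179, 0.2768]
eef_rot: [0.168, 0.986, 0.0, 0.0]
contact_force: [0.2, -0.7, -1.3]
opening: 0.129
finger_force: 45.0
```

```bash
python3 - <<'E'
from tilt import *
s=r.get_state();print(s["clock"],s["q"].round(2),s["tool_pos"].round(4),R.from_quat(s["eef_rot"]).as_matrix().round(4).tolist(),s["contact_force"].round(2))
measure(["scene","top"],"pics/t2.png")
E
```

```text
11.0 [ 0.75  0.7  -0.81  1.89  0.67  0.85  0.82] [ 0.4889 -0.179   0.2768] [[-0.9438, 0.3307, 0.0001], [0.3307, 0.9438, 0.0001], [-0.0, 0.0001, -1.0]] [ 0.2  -0.69 -1.35]
scene [(0.6, np.int64(567))]
top [(0.68, np.int64(93))]
off [0.0072 0.0006] pitch,yaw deg [ 1.96 -2.64] 0.3118378627360663 bottom [ 0.5689 -0.2112  0.1987]
```

View pics/t2.png

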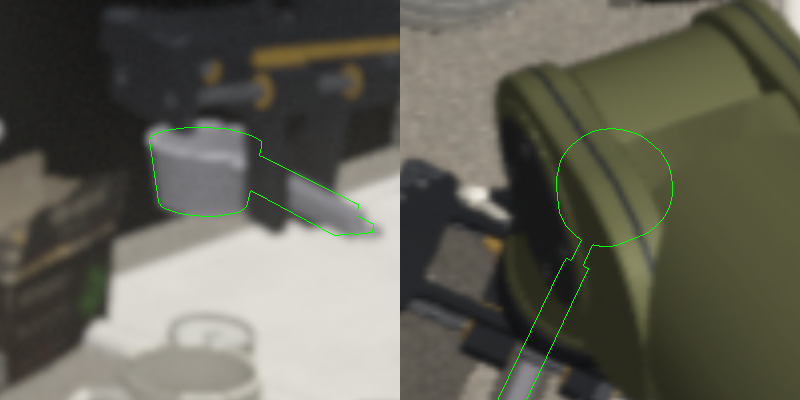

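```bash
cat > ov.py <<'E'
from tilt import *
import sys
def ov(name,c="scene",Z=8,pit=(0,5)):
    s=r.get_state();k=r.get_calibration(c);im=r.snapshot(c)
    big=cv2.resize(im,None,fx=Z,fy=Z,interpolation=cv2.INTER_CUBIC)
    for pd,col in zip(pit,((0,255,0),(0,0,255))):
        for part in world(STR,s,[.0007,-.0007,np.radians(pd),0]):
            cv2.polylines(big,[cv2.convexHull(np.round(proj(k,part)*Z+Z/2).astype(np.int32))],True,col,1)
    for z,rr in((.101,.035),(.101,.04)):
        cv2.polylines(big,[np.round(proj(k,ring(.565,-.2067,z,rr))*Z+Z/2).astype(np.int32)],True,(255,0,255),1)
    bot=world([np.zeros((1,3))],s,[.0007,-.0007,0,0])[0][0];print("pred bottom",bot.round(4))
    u=(proj(k,[(bot+[.565,-.2067,.101])/2])[0]*Z).astype(int)
    cv2.imwrite(name,big[u[1]-300:u[1]+300,u[0]-300:u[0]+500])
if __name__=="__main__": ov(sys.argv[1])
E
python3 ov.py pics/t3.png
```

```text
pred bottom [ 0.565  -0.2063  0.2001]
```

View pics/t3.png

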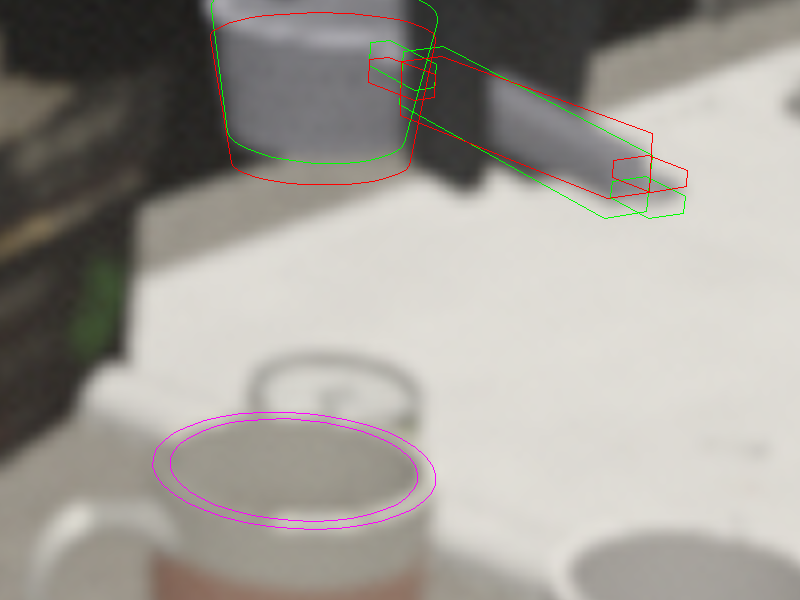

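The view shows the basket's bottom matching the level model (green). The handle's end (685,185) sits slightly above it, which suggests a pitch of 1-3°. I'll fit it with the gripper region masked out.

```bash
cat > pitch.py <<'E'
from tilt import *
def pm(c="scene",n=3):
    for _ in range(n):
        s=r.get_state();k=r.get_calibration(c);im=r.snapshot(c);d=r.silhouettes(c,"tea_strainer")
        if not d: continue
        q=R.from_quat(s["eef_rot"])
        ex=rend(k,[s["tool_pos"]+q.apply(b) for b in (box(-.014,.014,-.05,.05,-.02,.066),box(-.04,.04,-.095,.095,-.1,.0))])
        W0=rend(k,world(STR,s,[0,0,0,0]))
        b=max(d,key=lambda x:(x["pixels"]&(W0[::S,::S]>0)).sum())
        m=cv2.resize(cv2.GaussianBlur(b["pixels"].astype(np.float32),(0,0),.6),None,fx=S,fy=S,interpolation=cv2.INTER_LINEAR)>.5
        ok=ex==0
        def f(o):
            p=rend(k,world(STR,s,[o[0],o[1],o[2],o[3]]))>0
            return ((p^m)&ok).sum()/(m&ok).sum()+ (o[0]/.02)**2*.02
        sim=np.zeros((5,4));sim[1:]=np.diag([.004,.004,.06,.04])
        o=minimize(f,sim[0],method="Nelder-Mead",options=dict(initial_simplex=sim,xatol=1e-4,fatol=1e-4)).x
        print(b["confidence"],(m&ok).sum()/16,"dx,dz mm",(o[:2]*1e3).round(1),"pitch,yaw",np.degrees(o[2:]).round(2),"f",round(f(o),3),round(f(np.zeros(4)),3),"bottom",world([np.zeros((1,3))],s,o)[0][0].round(4))
if __name__=="__main__": pm()
E
python3 pitch.py
```

```text
0.96 170.5625 dx,dz mm [2.5 0.4] pitch,yaw [ 1.33 -0.34] f 0.039 0.176 bottom [ 0.5659 -0.2071  0.1993]
0.92 172.8125 dx,dz mm [3.4 0.6] pitch,yaw [ 1.67 -0.18] f 0.062 0.241 bottom [ 0.5665 -0.2073  0.199 ]
0.73 171.9375 dx,dz mm [ 7.5 -0.7] pitch,yaw [ 1.36 -1.85] f 0.052 0.242 bottom [ 0.5698 -0.211   0.1981]
```

Request:
play_rows:
  translation:
    - [0.001, -0.001, 0.005]
    - [0, 0, 0.01]
    - [0, 0, 0.015]
    - [0, 0, 0.015]
    - [0, 0, 0.015]
    - [0, 0, 0.01]
    - [0, 0, 0.005]
    - [0, 0, 0]
    - [0, 0, 0]
    - [0, 0, 0]
    - [0, 0, 0]
  delta_rot:
    - [0, 0, 0]
    - [0, 0, 0]
    - [0, 0, 0]
    - [0, 0, 0]
    - [0, 0, 0]
    - [0, 0, 0]
    - [0, 0, 0]
    - [0, -0.7, 0]
    - [0, -0.7, 0]
    - [0, 0, 0]
    - [0, 0, 0]
  grip: [-1, -1, -1, -1, -1, -1, -1, -1, -1, -1, -1]
  squeeze: 45

```text
clock: 12.92
tool_pos: [0.4877, -0.1804, 0.202]
eef_rot: [0.168, 0.986, -0.002, 0.012]
contact_force: [-0.8, 0.4, -1.1]
opening: 0.125
finger_force: 45.0
```

```bash
python3 - <<'E'
from pitch import *
s=r.get_state();print(s["clock"],s["tool_pos"].round(4),R.from_quat(s["eef_rot"]).as_matrix().round(4).tolist(),s["contact_force"].round(2))
pm(n=4)
print("pred", world([np.zeros((1,3))],s,[.0007,0,np.radians(1.4),0])[0][0].round(4))
from ov import ov
ov("pics/t4.png",pit=(1.4,))
E
```

```text
12.925 [ 0.4877 -0.1804  0.202 ] [[-0.943, 0.332, 0.0236], [0.3319, 0.9433, -0.0084], [-0.0251, -0.0001, -0.9997]] [-0.81  0.36 -1.06]
0.84 82.25 dx,dz mm [5.3 2. ] pitch,yaw [ 2.53 -2.61] f 0.095 0.622 bottom [ 0.5673 -0.2123  0.1267]
0.75 72.625 dx,dz mm [4.2 2.6] pitch,yaw [ 2.1  -3.18] f 0.114 0.799 bottom [ 0.5663 -0.2127  0.1277]
0.62 86.0 dx,dz mm [2.6 1.8] pitch,yaw [ 2.04 -2.55] f 0.105 0.542 bottom [ 0.5651 -0.2114  0.1268]
0.64 91.5 dx,dz mm [1.3 3.2] pitch,yaw [ 0.77 -1.45] f 0.089 0.505 bottom [ 0.5649 -0.2097  0.1298]
pred [ 0.5649 -0.2076  0.1261]
pred bottom [ 0.5655 -0.2077  0.127 ]
```

View pics/t4.png

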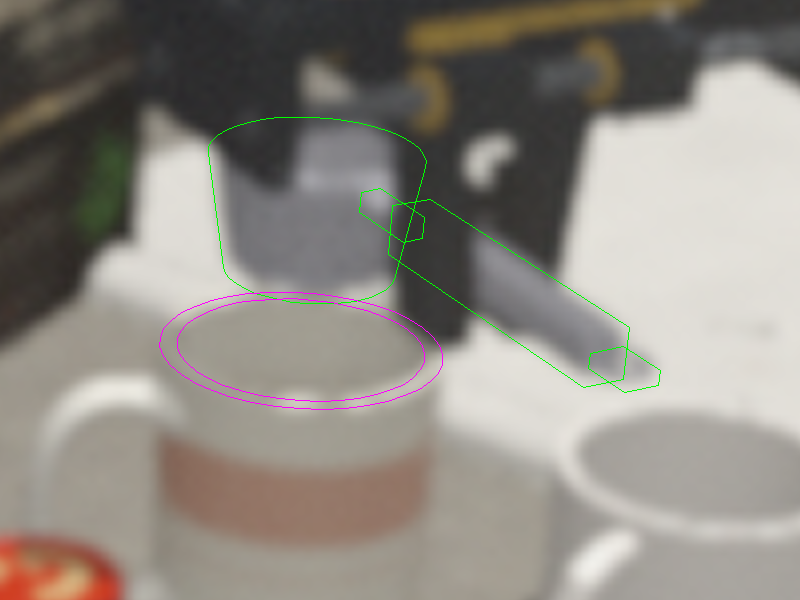

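The basket's bottom (310,290) and the handle's end both sit about 13 px above the model. The shift is uniform, so the strainer is level and the difference is camera bias. Before the last centimetre I'll refit the mug's cylinder in the scene view, to compare strainer and mug within one camera.

```bash
cat > mugs.py <<'E'
from tilt import *
c="scene";s=r.get_state();k=r.get_calibration(c);im=r.snapshot(c)
d=r.silhouettes(c,"mug")
mm=max(d,key=lambda x:x["pixels"][200:240,300:330].sum())["pixels"]
q=R.from_quat(s["eef_rot"])
ex=rend(k,[s["tool_pos"]+q.apply(b) for b in (box(-.014,.014,-.05,.05,-.02,.066),box(-.04,.04,-.095,.095,-.1,.0))]+world(STR,s,[0,0.002,0,0]))
ex|=rend(k,[R.from_euler('z',2.53).apply(box(-.01,.01,-.07,-.012,.0,.1))+[.576,-.191,0]])
for n in["spice_jar_0","spice_jar_1","honey_jar"]:
    for x in r.silhouettes(c,n)[:2]:
        if (x["pixels"]&mm).sum()<100: ex|=cv2.resize(x["pixels"].astype(np.uint8),None,fx=S,fy=S,interpolation=0)
ok=cv2.dilate(ex,np.ones((13,13)))==0
m=cv2.resize(cv2.GaussianBlur(mm.astype(np.float32),(0,0),.6),None,fx=S,fy=S)>.5
yy=np.arange(420*S)[:,None]
vlim=proj(k,[[.565,-.207,.05]])[0,1]*S
ok&=yy<vlim
cyl=lambda p:rend(k,[np.r_[ring(p[0],p[1],0,.04),ring(p[0],p[1],.101,.04)]])>0
f=lambda p:((cyl(p)^m)&ok).sum()/(m&ok).sum()
o=minimize(f,[.565,-.207],method="Nelder-Mead",options=dict(initial_simplex=[[.565,-.207],[.575,-.207],[.565,-.217]],xatol=1e-4,fatol=1e-4))
print((m&ok).sum()/16,o.x.round(4),round(o.fun,3),round(f([.565,-.207]),3))
big=cv2.resize(im,None,fx=8,fy=8,interpolation=cv2.INTER_CUBIC)
for p,col in((o.x,(0,255,0)),([.565,-.2067],(255,0,255))):
    for rr in(.035,.04): cv2.polylines(big,[np.round(proj(k,ring(*p,.101,rr))*8+4).astype(np.int32)],True,col,1)
mk=cv2.resize((m&ok).astype(np.uint8),None,fx=2,fy=2);cs,_=cv2.findContours(mk,0,1);cv2.drawContours(big,cs,-1,(0,255,255),1)
u=(proj(k,[[.565,-.207,.09]])[0]*8).astype(int);cv2.imwrite("pics/m5.png",big[u[1]-250:u[1]+250,u[0]-300:u[0]+300])
E
python3 mugs.py
```

```text
473.0 [ 0.5671 -0.2075] 0.012 0.031
```

View pics/m5.png

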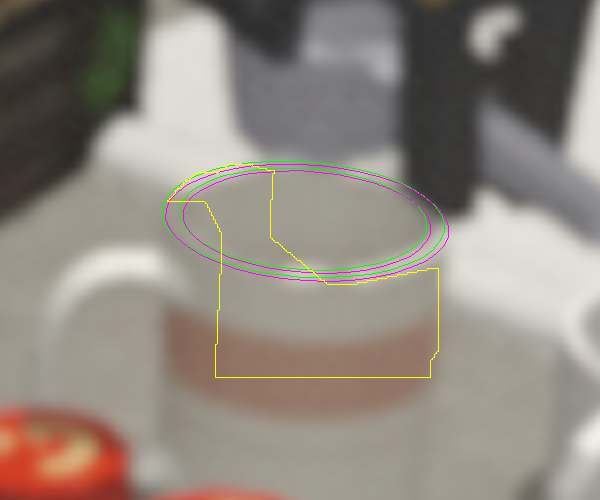

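Request:
play_rows:
  translation:
    - [0.001, 0.002, 0.003]
    - [0, 0, 0.005]
    - [0, 0, 0.005]
    - [0, 0, 0.003]
    - [0, 0, 0]
    - [0, 0, 0]
    - [0, 0, 0]
    - [0, 0, 0]
  delta_rot:
    - [0, 0, 0]
    - [0, 0, 0]
    - [0, 0, 0]
    - [0, 0, 0]
    - [0, 0, 0]
    - [0, 0, 0]
    - [0, 0, 0]
    - [0, 0, 0]
  grip: [-1, -1, -1, -1, -1, -1, -1, -1]
  squeeze: 45

```text
clock: 14.62
tool_pos: [0.4878, -0.1783, 0.1858]
eef_rot: [0.168, 0.986, -0.002, 0.012]
contact_force: [-0.1, -0.6, -0.6]
opening: 0.132
finger_force: 45.0
```

```bash
python3 - <<'E'
from pitch import *
s=r.get_state();print(s["clock"],s["tool_pos"].round(4),s["contact_force"].round(2),s["finger_force"])
print("pred", world([np.zeros((1,3))],s,[.0007,0,np.radians(1.4),0])[0][0].round(4))
from ov import ov
ov("pics/t6.png",pit=(1.4,))
E
```

```text
14.625 [ 0.4878 -0.1783  0.1858] [-0.14 -0.57 -0.55] 44.99981291592121
pred [ 0.5649 -0.2054  0.1099]
pred bottom [ 0.5656 -0.2057  0.1111]
```

View pics/t6.png

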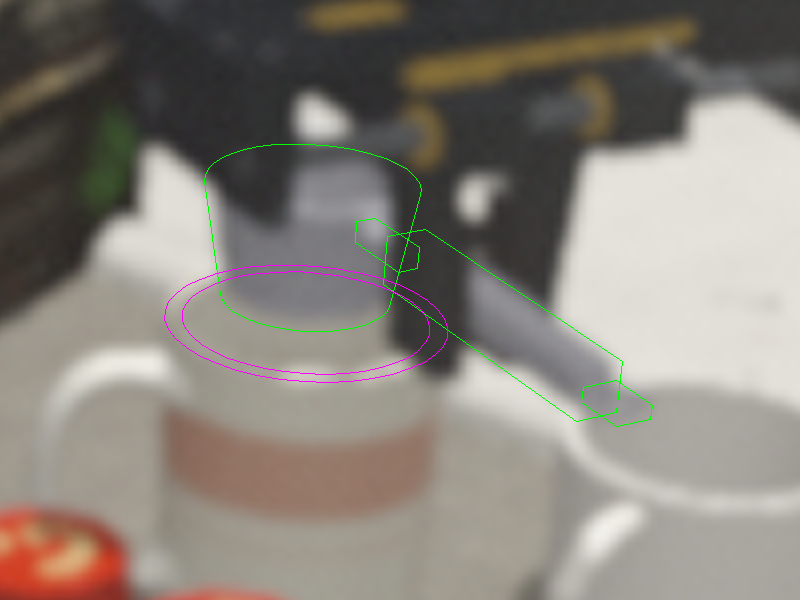

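The basket is over the mug's mouth and centred on it sideways (about 306 px for both). There is a gap above the rim, the contact force is near zero and the arm is still, so I'm handing in.

```bash
python3 - <<'E'
from plant import r
s=r.get_state();print(abs(s["qd"]).max(),s["clock"]);print(r.finish_job())
E
```

```text
0.001530159549119921 14.675
the job is handed in; nothing more can be done
None
```

I handed in the job at 14.7 s with the gripper still holding the strainer over the tall mug, near-level and still. By my estimates its underside is about 1 cm above the rim and centred to within a few millimetres; the final picture and the near-zero force showed no contact with the mug, but no verdict came back.

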